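Put together the tiered pastry stand

TASK

Assemble the pastry stand on the gold cake board, from the bottom up: the large blue tier upright in the middle of the board, then the medium white tier on it, then the small terracotta tier, and last the red-knobbed finial on top, each piece seated squarely and fully down over the spigot below it and let go before the next is fetched. Set every piece down without dropping it, and leave the cupcake, the jam jar and the cream pot where they are.

Things in the scene. Friction and masses are not known exactly. Their poses are not given: they have to be found in the camera images.
- large_tier: Large blue stand tier, loose: foot 90 mm square, 0-12 mm up; round plate 150 mm wide, 12-20 mm up; white column (grip here) 56 mm wide, 20-56 mm up; brass cone spigot on top, 18 to 8 mm wide, 56-66 mm up. Socket under the foot (24 square, 12 deep) drops over the spigot of a lower tier; seated, the foot rests on that column, 56 mm above that tier's origin. Origin: centre of underside, z up.
- medium_tier: Medium white stand tier, loose: foot 70 mm square, 0-12 mm up; round plate 116 mm wide, 12-20 mm up; white column (grip here) 56 mm wide, 20-56 mm up; brass cone spigot on top, 18 to 8 mm wide, 56-66 mm up. Socket under the foot (24 square, 12 deep) drops over the spigot of a lower tier; seated, the foot rests on that column, 56 mm above that tier's origin. Origin: centre of underside, z up.
- small_tier: Small terracotta stand tier, loose: foot 60 mm square, 0-12 mm up; round plate 88 mm wide, 12-20 mm up; white column (grip here) 56 mm wide, 20-56 mm up; brass cone spigot on top, 18 to 8 mm wide, 56-66 mm up. Socket under the foot (24 square, 12 deep) drops over the spigot of a lower tier; seated, the foot rests on that column, 56 mm above that tier's origin. Origin: centre of underside, z up.
- finial: Finial of the cake stand, loose: red knob (grip here) 32 mm wide, 18-52 mm up, on a brass collar 56 mm square, 0-18 mm up. Socket in its underside, 24 mm square, 12 deep, drops over a tier's spigot; seated, the collar rests on that column's top, 56 mm above that tier's origin. Origin: centre of underside, z up. About 0.1 kg; the tiers weigh 0.2 to 0.8 kg.
- gold_board: Gold-coloured round cake board with a beaded edge, 167 mm in diameter, fixed, its flat top 5 mm above the counter. Origin: centre of its underside; z up.
- silver_board: Silver-coloured round cake board of the same size and shape, fixed; it stays empty in this job. Origin: centre of its underside.
- cupcake: Chocolate cupcake in a blue case, loose, 58 mm in diameter and 60 mm high, not part of the job. Origin: centre of its underside.
- jam_jar: Small amber jam jar, loose, 52 mm in diameter and 75 mm high, not part of the job. Origin: centre of its underside.
- cream_pot: Small white open cream pot, loose, 54 mm in diameter and 60 mm high, not part of the job. Origin: centre of its underside.

How it is judged:
By the outcome, as a careful person would: the job done as asked, in the order asked, and still so for the second after the job is handed in, with the robot touching nothing.
It also fails if it takes over 120 s, if anything falls off the work surface, if the arm or the gripper's body presses on something with over 40 N, if the wrist force passes 120 N, or if a joint passes its speed limit or range.

ROBOT

A 6-joint arm with a two-finger parallel gripper is mounted at the origin on the work surface. World frame = base frame: x ahead of the robot, y to its left, z up, the work surface at z = 0. Lengths are in m, angles in degrees, forces in N, time in s.
With the tool pointing down it reaches from about 0.375 to 0.9 m from the base axis. Payload 3.1 kg.
Tool frame: the origin (TCP) lies on the centre line of the jaws, within the pads' length; the fingertips stand 17 mm ahead of it and the grasp point (between the pads) lies 2 mm behind it; z points along the fingers, y is the line along which they close (so a half turn about z gives the same grasp; the last joint's range is limited). The gripper opens to 87 mm and grips with 3 to 60 N. Pads are 19 mm wide; open, the fingers measure 117 mm over their backs; the gripper's body (75 mm by 190 mm) begins 51 mm behind the grasp point.
Start: joints at [59.96, 30.224, 82.088, -0, 67.689, -10.227], TCP at [0.212, 0.588, 0.207] pointing down, gripper open.
Joint ranges: [-176.69, 176.69], [-43.24, 126.21], [12.49, 139.97], [-82, 262], [0, 151.66], [-163.58, 163.58]. Speed limits (degrees/s): [159.86, 159.86, 180, 180, 180, 180].

INTERFACE

Orientations are given as a 3x3 rotation matrix whose columns are the frame's x, y, z axes.
In Python, from rig import bot, imaging, finder gives the robot as it stands. The module is installed in compiled form; this text tells all that it offers.
- The arm moves only by the tool play_rows, never from a script. Its argument "motion" is a list that holds one entry, the list of rows, each a list of 6 numbers: the shift along the tool's x, y, z in fractions of the full range, 1 being 100 cm, then the turn, a rotation vector about the tool's x, y, z in a scale on which 1.0 is 60 degrees. In form: [[[dx, dy, dz, wx, wy, wz], ...]]. A call has 1 to 8 rows; each row is the pose to reach, as a shift and turn from the pose commanded when the call began, along the tool's axes at that moment; what a row does not reach only later rows make up. A row lasts 1/12 s, in which the tool goes at most 41.7 mm and 7.16 degrees, less where a joint would pass 70% of its speed; a pose out of reach is approached as far as the arm can. A shift or turn number past 1, either way, is cut back to 1. A call with a gripper value outside its range is refused whole. "fingers" is the finger opening in m, from 0 to 0.087, set as the call begins (left out, the last holds). The fingers move at their own pace and stop on an object; the grip force is fixed at half the most. Time passes only in rows, so rows that repeat a pose let the fingers close. It gives the time, the measured TCP pose, the force, the opening and the grip force at its end, in the units of the state.
- bot.read_state(): the state, without advancing time (a new reading comes with each control period).
- imaging.capture(name): name is "side" or "top"; returns a dict with "frame" (400x640x3 uint8, red, green, blue), "camera_matrix" (3x3 intrinsics, pixels), "k1" (the pictures are not rectified: a ray, as slopes to the right and down, at radius r is drawn at 1 + k1 r^2 times it, then the intrinsics apply), "R" (3x3) and "t" (3): a world point X has camera coordinates R X + t. Camera axes: x right, y down, z forward; pixel columns grow to the right and rows downward; lengths in m; the calibration is good to about 2 mm. A picture is of the moment at which its call begins. There is no depth.
- bot.hand_in(): hands the job in; it is judged then, once.
Trained networks look in the newest picture that a camera, given by its name, has taken for a name from the list of things; names that differ only in an ending like _2 or _b are one class to them, and where a whole thing is asked for, a point or a joint stands for the part that bears it (a point fixed in the world has none). Each returns a list of dicts, best first, with "confidence" (0 to 1); they miss things now and then, are a little off and sometimes report something else, mostly with a low value. They report only what shows in the picture. A call takes as long as a camera call.
- finder.recognise(camera, name): "at" ([x, y, z] in m, in world coordinates, good to about 4 mm: the middle of the surface that is visible of it).
- finder.outline_of(camera, name): "pixels" (400x640 bool, what is visible of it).
The state is a dict: "time_s": time; "joint_positions": joint angles; "qvel": joint speeds; "tau": joint torques, N m; "position": TCP position; "tcp_rot": TCP orientation; "force": force on the tool from outside, world axes, zero at the start; "moment": the same for the moment, N m; "opening": opening from 0.0 (shut) to 1.0 (fully open); "grasp_force": force on a finger pad.
Only numpy, scipy, OpenCV 4.12 (cv2) and the standard library are available. Lean on these libraries where they do the work, as an engineer would, in place of code of your own. Each camera call takes 0.05 s, during which the arm holds its last target. There are 200 camera calls.

## Working session

There is one attempt and no reset: what is moved stays moved. The work goes in short steps, Python scripts to look and compute and a tool call to move; the robot and the scene stay as the last step left them, time stands still between calls to the robot, and variables do not carry over. Pictures are saved under pics/ and viewed, at most 14 in all, crops included, and the job is handed in when it is done.

Besides the shell and the picture viewer there is one more tool, called after ">>>" as name(argument=value, ...), one argument or row to a line, values as JSON. play_rows: Moves the arm, as the interface text tells. Its arguments: {"type":"object","properties":{"motion":{"type":"array"},"fingers":{"type":"number"}},"required":["motion"]}

```bash
mkdir -p pics; cat > h.py <<'E'
import numpy as np, cv2
from rig import bot, imaging, finder
def save(cam,n):
    d=imaging.capture(cam); cv2.imwrite(f'pics/{n}.png',d['frame'][:,:,::-1]); return d
def ray(d,u,v):
    K=np.array(d['camera_matrix']);R=np.array(d['R']);t=np.array(d['t'])
    # r'=r(1+k r^2): OpenCV radial model
    p=cv2.undistortPoints(np.array([[[u,v]]],float),K,np.array([d['k1'],0,0,0,0.]))[0,0]
    return -R.T@t, R.T@np.array([p[0],p[1],1.])
def onplane(d,u,v,z):
    c,r=ray(d,u,v); return c+r*(z-c[2])/r[2]
def tri(d1,p1,d2,p2):
    c1,r1=ray(d1,*p1);c2,r2=ray(d2,*p2)
    s=np.linalg.lstsq(np.c_[r1,-r2],c2-c1,rcond=None)[0]
    a=c1+s[0]*r1;b=c2+s[1]*r2
    return (a+b)/2,np.linalg.norm(a-b)
def proj(d,X):
    R=np.array(d['R']);q=R@np.array(X,float)+np.array(d['t']);p=q[:2]/q[2]
    p=p*(1+d['k1']*(p@p));K=np.array(d['camera_matrix']);return K[:2,:2]@p+K[:2,2]
E
python3 - <<'E'
from h import *
np.set_printoptions(precision=4,suppress=True)
for c in('side','top'):
    d=save(c,c+'0'); print(c,-np.array(d['R']).T@d['t'],d['R'],d['camera_matrix'][0],d['k1'])
    for n in 'large_tier medium_tier small_tier finial gold_board silver_board cupcake jam_jar cream_pot'.split():
        print(n,[(np.round(x['at'],3).tolist(),round(x['confidence'],2)) for x in finder.recognise(c,n)][:3])
print(bot.read_state())
E
```

```text
side [ 0.4116 -0.7261  0.8696] [[ 0.9938 -0.1098  0.0171]
 [-0.0719 -0.752  -0.6552]
 [ 0.0848  0.6499 -0.7553]] [366.5886   0.     317.212 ] -0.07440895546782295
large_tier [([0.647, -0.16, 0.02], 0.82), ([0.309, -0.287, 0.037], 0.3)]
medium_tier [([0.677, 0.145, 0.019], 0.68)]
small_tier []
finial [([0.434, 0.139, 0.019], 0.7)]
gold_board [([0.477, 0.41, 0.001], 0.73)]
silver_board [([0.479, -0.411, 0.008], 0.65)]
cupcake [([0.552, -0.033, 0.048], 0.72)]
jam_jar [([0.324, 0.264, 0.051], 0.58)]
cream_pot [([0.306, -0.288, 0.039], 0.95)]
top [ 0.366  -0.0112  1.193 ] [[-0.0072 -1.      0.0044]
 [-0.9943  0.0067 -0.1066]
 [ 0.1065 -0.0052 -0.9943]] [425.6888   0.     318.1906] -0.08656729789418052
large_tier [([0.646, -0.145, 0.017], 0.67)]
medium_tier [([0.673, 0.157, 0.018], 0.61)]
small_tier [([0.444, -0.122, 0.022], 0.81), ([0.476, 0.421, 0.008], 0.67)]
finial [([0.432, 0.144, 0.019], 0.72)]
gold_board [([0.475, 0.418, 0.009], 0.75)]
silver_board [([0.486, -0.404, 0.003], 0.59)]
cupcake [([0.545, -0.014, 0.057], 0.79)]
jam_jar [([0.483, -0.401, 0.003], 0.73), ([0.322, 0.276, 0.077], 0.57)]
cream_pot [([0.313, -0.304, 0.035], 0.66)]
{'time_s': 1.0, 'joint_positions': array([ 59.9592,  30.2225,  82.0902,  -0.0002,  67.6894, -10.2277]), 'qvel': array([-0.0819, -0.0068, -0.0773,  0.0283, -0.0043, -0.045 ]), 'tau': array([ -0.0001, -44.0022, -17.6987,   0.0634,   0.0504,  -0.    ]), 'position': array([0.2118, 0.588 , 0.2074]), 'tcp_rot': array([[-0.9408,  0.339 , -0.    ],
       [ 0.339 ,  0.9408, -0.    ],
       [ 0.    , -0.    , -1.    ]]), 'force': array([-0.035 ,  0.7719,  0.3857]), 'moment': array([-0.0857,  0.0399,  0.0356]), 'grasp_force': 0.0, 'opening': 1.0002629557896456}
```

View pics/side0.png

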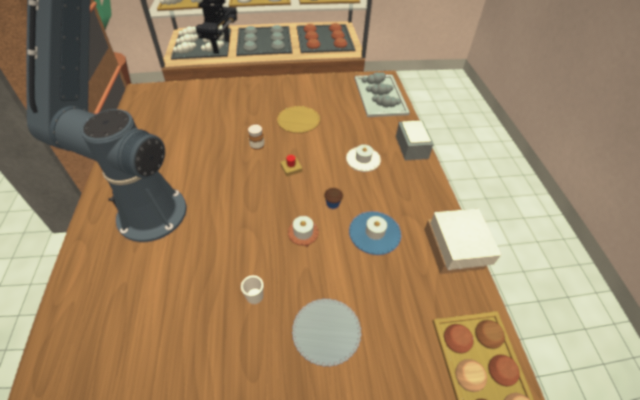

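View pics/top0.png

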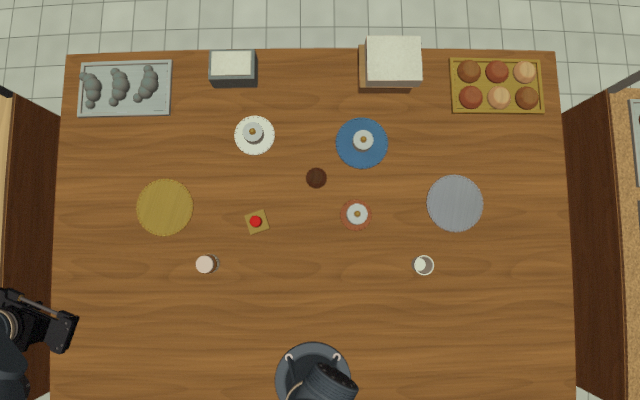

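Side view: gold board (298,119), blue tier (376,230), white tier (364,156), terracotta tier (303,230), finial (291,164). Top view: gold board (164,207), blue tier (362,142), white tier (254,135), terracotta tier (357,214), finial (256,221). Next I'll measure these more precisely.

```bash
python3 - <<'E'
from h import *
np.set_printoptions(precision=4,suppress=True)
t=cv2.imread('pics/top0.png');s=cv2.imread('pics/side0.png')
def crop(im,u,v,r,size): return cv2.resize(im[v-r:v+r,u-r:u+r],(size,size),interpolation=cv2.INTER_CUBIC)
row1=np.hstack([crop(t,362,141,32,200),crop(t,254,135,32,200),crop(t,357,214,32,200),crop(t,256,221,32,200)])
row2=np.hstack([crop(s,376,232,32,200),crop(s,364,156,32,200),crop(s,303,230,32,200),crop(s,291,164,32,200)])
cv2.imwrite('pics/crops.png',np.vstack([row1,row2]))
D={c:imaging.capture(c) for c in('top','side')}
G={'large_tier':((363,140),(376,227)),'medium_tier':((252,132),(364,149)),'small_tier':((357,213),(303,222))}
for n in ['large_tier','medium_tier','small_tier','finial','gold_board']:
    for c in('top','side'):
        o=finder.outline_of(c,n)
        for x in o[:1]:
            m=np.array(x['pixels']).astype(np.uint8)
            cs=max(cv2.findContours(m,cv2.RETR_EXTERNAL,cv2.CHAIN_APPROX_NONE)[0],key=len)[:,0]
            z=.005 if n=='gold_board' else .02
            P=np.array([onplane(D[c],*p,z)[:2] for p in cs],np.float32)
            (cc,r)=cv2.minEnclosingCircle(P); e=cv2.fitEllipse(P)
            print(n,c,round(x['confidence'],2),cs.mean(0),'mec',np.round(cc,4),round(r,4),'ell',np.round(e[0],4),np.round(e[1],4))
E
```

```text
large_tier top 0.86 [361.2966 143.1517] mec [ 0.6537 -0.14  ] 0.0755 ell [ 0.6536 -0.1403] [0.145  0.1477]
large_tier side 0.64 [374.9023 232.8045] mec [ 0.6556 -0.1457] 0.0764 ell [ 0.6558 -0.1448] [0.1446 0.149 ]
medium_tier top 0.81 [253.8108 134.964 ] mec [0.6784 0.1631] 0.0587 ell [0.6782 0.1634] [0.1109 0.1155]
medium_tier side 0.85 [363.0366 158.7317] mec [0.6811 0.1624] 0.0658 ell [0.6809 0.1597] [0.1083 0.1263]
small_tier top 0.92 [355.6404 215.1236] mec [ 0.4497 -0.1205] 0.0451 ell [ 0.45   -0.1204] [0.084  0.0877]
small_tier side 0.57 [302.8765 231.7531] mec [ 0.4546 -0.1193] 0.0519 ell [ 0.4525 -0.1218] [0.0831 0.0997]
finial top 0.8 [256.7538 222.3231] mec [0.4319 0.1525] 0.0339 ell [0.4314 0.1526] [0.0592 0.0599]
finial side 0.68 [291.0175 165.9649] mec [0.4308 0.1481] 0.0502 ell [0.4358 0.1458] [0.063  0.0942]
gold_board top 0.84 [164.5556 206.9444] mec [0.4778 0.4179] 0.0834 ell [0.4776 0.4178] [0.1607 0.1617]
gold_board side 0.78 [298.4902 119.0882] mec [0.4802 0.4168] 0.0869 ell [0.48  0.416] [0.164  0.1671]
```

View pics/crops.png

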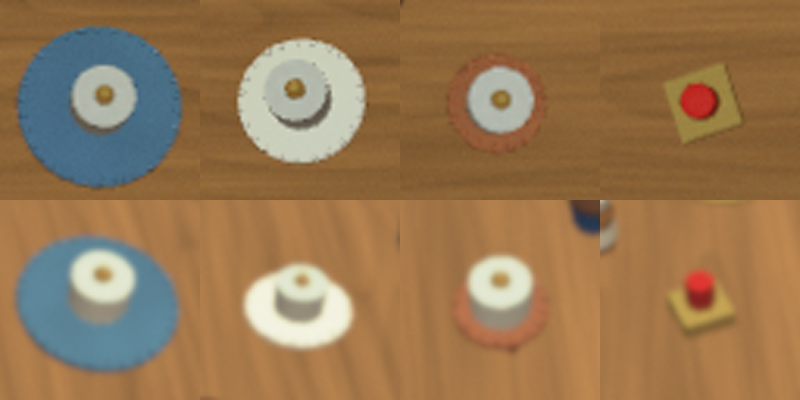

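```bash
python3 - <<'E'
from h import *
np.set_printoptions(precision=4,suppress=True)
D={c:imaging.capture(c) for c in('top','side')}
def blob(c,u,v,r,kind):
    im=D[c]['frame'].astype(float); 
    y,x=np.mgrid[v-r:v+r+1,u-r:u+r+1]; p=im[v-r:v+r+1,u-r:u+r+1]
    w=(p[...,0]-p[...,2]) if kind=='b' else (p[...,0]-p[...,1])
    w=np.clip(w-0.4*w.max(),0,None); return (x*w).sum()/w.sum(),(y*w).sum()/w.sum()
for n,a,b,r in(('large',(363,139),(377,223),4),('medium',(252,131),(365,149),4),('small',(357,213),(303,223),4)):
    p,q=blob('top',*a,r,'b'),blob('side',*b,r,'b'); X,e=tri(D['top'],p,D['side'],q); print(n,np.round(p,1),np.round(q,1),X,'err',round(e,4))
    print('  at z=.063',onplane(D['top'],*p,.062),onplane(D['side'],*q,.062))
p=blob('top',255,221,9,'r');print('finial red top',p,onplane(D['top'],*p,.048)[:2],tri(D['top'],p,D['side'],(290.7,156.5)))
for c in D:print(c,[np.round(proj(D[c],[.4778,.4175,.005]),1)])
# finial yaw
im=D['top']['frame']
o=np.array(finder.outline_of('top','finial')[0]['pixels']).astype(np.uint8)
cs=max(cv2.findContours(o,0,cv2.CHAIN_APPROX_NONE)[0],key=len)[:,0]
P=np.array([onplane(D['top'],*q,.018)[:2] for q in cs],np.float32);print(cv2.minAreaRect(P*1000))
E
```

```text
large [363.  138.8] [376.7 223.2] [ 0.6564 -0.1409  0.0561] err 0.0005
  at z=.063 [ 0.6546 -0.1402  0.062 ] [ 0.6549 -0.145   0.062 ]
medium [251.8 130.8] [364.6 148.4] [0.6807 0.163  0.0603] err 0.0027
  at z=.063 [0.6788 0.1628 0.062 ] [0.6815 0.1615 0.062 ]
small [356.8 213.2] [302.7 223. ] [ 0.4521 -0.1204  0.0566] err 0.0004
  at z=.063 [ 0.4514 -0.1199  0.062 ] [ 0.452  -0.1244  0.062 ]
finial red top (np.float64(254.84601725012683), np.float64(220.81506849315068)) [0.4339 0.154 ] (array([0.4349, 0.1532, 0.0539]), np.float64(0.0026039475383449204))
top [array([164.6, 206.6])]
side [array([297.8, 118.4])]
((433.4573059082031, 152.0016326904297), (57.99934387207031, 57.76539993286133), 18.16357421875)
```

Careful with the scale: turns go in shares of 60 degrees. That gives: -19.8 degrees / 60 = -0.33.

>>> play_rows(
  motion=[
    [[-0.03, -0.024, 0, 0, 0, -0.0833], [-0.06, -0.048, 0, 0, 0, -0.1667], [-0.09, -0.073, 0, 0, 0, -0.25], [-0.12, -0.097, 0, 0, 0, -0.33], [-0.15, -0.121, 0, 0, 0, -0.33], [-0.18, -0.145, 0, 0, 0, -0.33], [-0.21, -0.17, 0, 0, 0, -0.33], [-0.24, -0.194, 0, 0, 0, -0.33]],
  ],
  fingers=0.087,
)

```text
time_s: 2.42
position: [0.3725, 0.3225, 0.2077]
tcp_rot: [[-1.0, -0.0, 0.001], [-0.0, 1.0, 0.0], [-0.001, 0.0, -1.0]]
force: [1.1, -0.2, 0.4]
opening: 0.998
grasp_force: 0.0
```

>>> play_rows(
  motion=[
    [[-0.02, -0.033, 0, 0, 0, 0], [-0.04, -0.066, 0, 0, 0, 0], [-0.06, -0.099, 0, 0, 0, 0], [-0.08, -0.132, 0, 0, 0, 0], [-0.1, -0.165, 0, 0, 0, 0], [-0.12, -0.198, 0, 0, 0, 0], [-0.14, -0.231, 0, 0, 0, 0], [-0.16, -0.264, 0, 0, 0, 0]],
  ],
)

```text
time_s: 3.08
position: [0.5326, 0.0582, 0.2077]
tcp_rot: [[-1.0, 0.001, 0.001], [0.001, 1.0, 0.0], [-0.001, 0.0, -1.0]]
force: [0.6, 0.4, 0.1]
opening: 1.002
grasp_force: 0.0
```

>>> play_rows(
  motion=[
    [[-0.02, -0.033, 0.01, 0, 0, 0], [-0.04, -0.066, 0.02, 0, 0, 0], [-0.06, -0.099, 0.03, 0, 0, 0], [-0.08, -0.132, 0.04, 0, 0, 0], [-0.1, -0.165, 0.05, 0, 0, 0], [-0.115, -0.19, 0.06, 0, 0, 0], [-0.123, -0.2016, 0.07, 0, 0, 0], [-0.123, -0.2016, 0.09, 0, 0, 0]],
  ],
)

```text
time_s: 3.75
position: [0.6584, -0.1457, 0.1187]
tcp_rot: [[-1.0, 0.003, 0.007], [0.003, 1.0, -0.003], [-0.007, -0.003, -1.0]]
force: [0.8, -0.7, 0.0]
opening: 0.998
grasp_force: 0.0
```

>>> play_rows(
  motion=[
    [[0, 0, 0, 0, 0, 0], [0, 0, 0.015, 0, 0, 0], [0, 0, 0.03, 0, 0, 0], [0, 0, 0.045, 0, 0, 0], [0, 0, 0.058, 0, 0, 0], [0, 0, 0.068, 0, 0, 0], [0, 0, 0.073, 0, 0, 0], [0, 0, 0.073, 0, 0, 0]],
  ],
)

```text
time_s: 4.42
position: [0.6538, -0.1407, 0.0434]
tcp_rot: [[-1.0, -0.0, -0.002], [-0.0, 1.0, 0.001], [0.002, 0.001, -1.0]]
force: [-0.0, 0.2, 0.0]
opening: 0.998
grasp_force: 0.0
```

>>> play_rows(
  motion=[
    [[0, 0, 0, 0, 0, 0], [0, 0, 0, 0, 0, 0], [0, 0, 0, 0, 0, 0], [0, 0, 0, 0, 0, 0], [0, 0, 0, 0, 0, 0], [0, 0, 0, 0, 0, 0]],
  ],
  fingers=0.05,
)

```text
time_s: 4.92
position: [0.6549, -0.1417, 0.0448]
tcp_rot: [[-1.0, 0.0, 0.001], [0.0, 1.0, -0.0], [-0.001, -0.0, -1.0]]
force: [-0.2, -0.5, 0.7]
opening: 0.633
grasp_force: 0.0
```

>>> play_rows(
  motion=[
    [[0, 0, 0, 0, 0, 0], [0, 0, 0, 0, 0, 0], [0, 0, 0, 0, 0, 0]],
  ],
  fingers=0.0,
)

```text
time_s: 5.17
position: [0.6547, -0.1416, 0.0445]
tcp_rot: [[-1.0, 0.0, 0.0], [0.0, 1.0, -0.0], [-0.0, -0.0, -1.0]]
force: [0.2, -0.1, 0.7]
opening: 0.434
grasp_force: 0.0
```

```bash
python3 - <<'E'
from h import *
t=save('top','t1')['frame'];s=save('side','s1')['frame']
a=cv2.resize(t[90:190,310:410],(400,400));b=cv2.resize(s[170:270,325:425],(400,400))
cv2.imwrite('pics/c1.png',np.hstack([a,b])[:,:,::-1]);st=bot.read_state();print(st['opening'],st['grasp_force'],st['position'])
E
```

```text
0.3392018513015107 0.0 [ 0.65471413 -0.14151906  0.04440741]
```

View pics/c1.png

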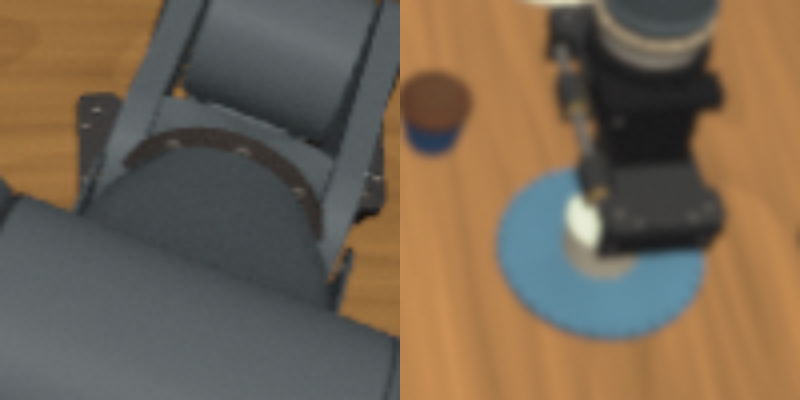

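```bash
python3 - <<'E'
from h import *
D={c:imaging.capture(c) for c in('top','side')}
def cp(c,X,u0,v0,off): p=proj(D[c],X);return np.round([(p[0]-u0)*4+off,(p[1]-v0)*4])
for X in ([.6547,-.1415,.044],[.6547,-.1415,.095],[.617,-.2365,.095],[.692,-.2365,.095],[.6547,-.1215,.028],[.6547,-.1615,.028],[.6547,-.0465,.095]):
    print(X,cp('top',X,310,90,0),cp('side',X,325,170,400))
st=bot.read_state();print(st['opening'],st['grasp_force'],st['joint_positions'])
E
```

```text
[0.6547, -0.1415, 0.044] [211. 201.] [602. 224.]
[0.6547, -0.1415, 0.095] [219. 182.] [612. 179.]
[0.617, -0.2365, 0.095] [364. 238.] [587. 302.]
[0.692, -0.2365, 0.095] [360. 128.] [702. 292.]
[0.6547, -0.1215, 0.028] [180. 207.] [593. 215.]
[0.6547, -0.1615, 0.028] [237. 207.] [605. 261.]
[0.6547, -0.0465, 0.095] [ 76. 183.] [584.  75.]
0.2567112780519846 0.0 [-2.17360616e+01  4.48951752e+01  8.18534435e+01 -1.09517985e-03
  5.32562647e+01 -1.11723092e+02]
```

```bash
python3 - <<'E'
from h import *
s=save('side','s2')['frame']
b=cv2.resize(s[160:250,325:425],(800,600)[:1]*1+(600,) if 0 else (666,600),interpolation=cv2.INTER_CUBIC)
b=np.clip(b.astype(float)*1.6,0,255).astype(np.uint8)
cv2.imwrite('pics/c2.png',b[:,:,::-1]);st=bot.read_state();print(st['opening'],st['grasp_force'],st['position'],st['force'])
E
```

```text
0.20840961817822923 1.1869260849198326 [ 0.65480026 -0.14181768  0.04443067] [ 0.09495007 -3.14613238 -0.10472468]
```

View pics/c2.png

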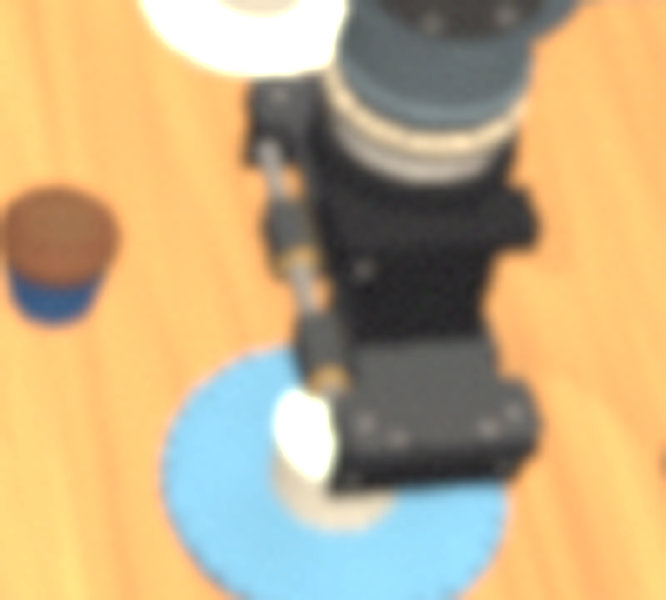

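>>> play_rows(
  motion=[
    [[0, 0, 0, 0, 0, 0], [0, 0, 0, 0, 0, 0], [0, 0, 0, 0, 0, 0], [0, 0, 0, 0, 0, 0]],
  ],
  fingers=0.0,
)

```text
time_s: 5.75
position: [0.6548, -0.1421, 0.0445]
tcp_rot: [[-1.0, 0.0, 0.0], [0.0, 1.0, -0.001], [-0.0, -0.001, -1.0]]
force: [-0.4, -2.3, 0.4]
opening: 0.15
grasp_force: 24.2
```

>>> play_rows(
  motion=[
    [[0, 0, 0, 0, 0, 0], [0, 0, 0, 0, 0, 0], [0, 0, 0, 0, 0, 0], [0, 0, 0, 0, 0, 0], [0, 0, 0, 0, 0, 0], [0, 0, 0, 0, 0, 0], [0, 0, 0, 0, 0, 0], [0, 0, 0, 0, 0, 0]],
  ],
  fingers=0.087,
)

```text
time_s: 6.42
position: [0.6547, -0.1414, 0.0444]
tcp_rot: [[-1.0, 0.0, -0.0], [0.0, 1.0, 0.0], [0.0, 0.0, -1.0]]
force: [-0.6, -0.3, -0.8]
opening: 0.674
grasp_force: 0.0
```

>>> play_rows(
  motion=[
    [[0, 0, 0, 0, 0, 0], [0, 0, 0, 0, 0, 0], [0, 0, 0.004, 0, 0, 0], [0, 0, 0.008, 0, 0, 0], [0, 0, 0.012, 0, 0, 0], [0, 0, 0.012, 0, 0, 0]],
  ],
)

```text
time_s: 6.92
position: [0.6538, -0.1412, 0.0311]
tcp_rot: [[-1.0, 0.0, -0.002], [0.0, 1.0, 0.001], [0.002, 0.001, -1.0]]
force: [-0.8, 0.2, -0.3]
opening: 0.995
grasp_force: 0.0
```

>>> play_rows(
  motion=[
    [[0, 0, 0.004, 0, 0, 0], [0, 0, 0.008, 0, 0, 0], [0, 0, 0.012, 0, 0, 0], [0, 0, 0.016, 0, 0, 0], [0, 0, 0.019, 0, 0, 0], [0, 0, 0.021, 0, 0, 0], [0, 0, 0.021, 0, 0, 0]],
  ],
)

```text
time_s: 7.5
position: [0.6543, -0.1414, 0.0108]
tcp_rot: [[-1.0, 0.0, -0.001], [0.0, 1.0, 0.0], [0.001, 0.0, -1.0]]
force: [-0.6, -0.9, 0.1]
opening: 1.003
grasp_force: 0.0
```

```bash
python3 - <<'E'
from h import *
s=save('side','s3')['frame']
b=cv2.resize(s[160:250,325:425],(666,600),interpolation=cv2.INTER_CUBIC)
b=np.clip(b.astype(float)*1.6,0,255).astype(np.uint8)
cv2.imwrite('pics/c3.png',b[:,:,::-1]);st=bot.read_state();print(st['opening'],st['position'],st['force'])
E
```

```text
1.00050750943087 [ 0.65455514 -0.14146919  0.0111185 ] [-0.3594779 -0.2811643  0.9118587]
```

View pics/c3.png

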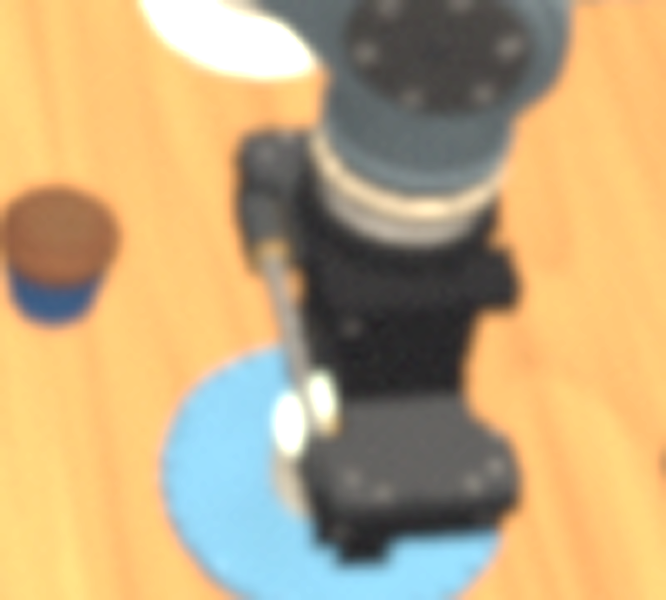

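>>> play_rows(
  motion=[
    [[0, 0, 0, 0, 0, 0], [0, 0, 0, 0, 0, 0], [0, 0, 0, 0, 0, 0], [0, 0, 0, 0, 0, 0], [0, 0, 0, 0, 0, 0], [0, 0, 0, 0, 0, 0], [0, 0, 0, 0, 0, 0], [0, 0, 0, 0, 0, 0]],
  ],
  fingers=0.045,
)

```text
time_s: 8.22
position: [0.6548, -0.1417, 0.0116]
tcp_rot: [[-1.0, 0.0, 0.0], [0.0, 1.0, -0.0], [-0.0, -0.0, -1.0]]
force: [0.4, -0.0, -0.2]
opening: 0.639
grasp_force: 30.0
```

>>> play_rows(
  motion=[
    [[0, 0, -0.005, 0, 0, 0], [0, 0, -0.015, 0, 0, 0], [0, 0, -0.03, 0, 0, 0], [0, 0, -0.05, 0, 0, 0], [0, 0, -0.07, 0, 0, 0], [0, 0, -0.085, 0, 0, 0], [0, 0, -0.096, 0, 0, 0], [0, 0, -0.1, 0, 0, 0]],
  ],
)

```text
time_s: 8.88
position: [0.6555, -0.1417, 0.1137]
tcp_rot: [[-1.0, 0.0, 0.003], [0.0, 1.0, -0.001], [-0.003, -0.001, -1.0]]
force: [0.7, -1.1, -4.5]
opening: 0.635
grasp_force: 30.0
```

>>> play_rows(
  motion=[
    [[0.003, 0.01, -0.01, 0, 0, 0], [0.01, 0.032, -0.02, 0, 0, 0], [0.02, 0.064, -0.03, 0, 0, 0], [0.03, 0.096, -0.03, 0, 0, 0], [0.04, 0.128, -0.03, 0, 0, 0], [0.051, 0.16, -0.03, 0, 0, 0], [0.061, 0.192, -0.03, 0, 0, 0], [0.071, 0.224, -0.03, 0, 0, 0]],
  ],
)

```text
time_s: 9.55
position: [0.5815, 0.0847, 0.1409]
tcp_rot: [[-1.0, 0.0, -0.003], [0.0, 1.0, 0.001], [0.003, 0.001, -1.0]]
force: [0.9, 0.1, -5.5]
opening: 0.637
grasp_force: 30.0
```

>>> play_rows(
  motion=[
    [[0.01, 0.032, 0, 0, 0, 0], [0.02, 0.064, 0, 0, 0, 0], [0.031, 0.097, 0, 0, 0, 0], [0.041, 0.13, 0, 0, 0, 0], [0.052, 0.163, 0, 0, 0, 0], [0.062, 0.196, 0, 0, 0, 0], [0.072, 0.229, 0, 0, 0, 0], [0.082, 0.26, 0, 0, 0, 0]],
  ],
)

```text
time_s: 10.22
position: [0.4994, 0.3444, 0.1409]
tcp_rot: [[-1.0, -0.0, -0.003], [-0.0, 1.0, -0.001], [0.003, -0.001, -1.0]]
force: [0.6, -0.4, -5.0]
opening: 0.634
grasp_force: 30.0
```

>>> play_rows(
  motion=[
    [[0.009, 0.03, 0, 0, 0, 0], [0.016, 0.05, 0, 0, 0, 0], [0.0215, 0.066, 0, 0, 0, 0], [0.024, 0.075, 0, 0, 0, 0], [0.024, 0.075, 0, 0, 0, 0], [0.024, 0.075, 0, 0, 0, 0], [0.024, 0.075, 0, 0, 0, 0]],
  ],
)

```text
time_s: 10.8
position: [0.4778, 0.4163, 0.1411]
tcp_rot: [[-1.0, 0.001, -0.001], [0.001, 1.0, -0.001], [0.001, -0.001, -1.0]]
force: [0.7, 0.9, -5.0]
opening: 0.64
grasp_force: 30.0
```

```bash
cat >> h.py <<'E'
def platefit(c,n,z,R):
    "fit disc of radius R at height z to the outline found; robust"
    from scipy.optimize import least_squares
    d=imaging.capture(c); o=finder.outline_of(c,n)
    if not o: return None
    m=np.array(o[0]['pixels']).astype(np.uint8)
    cs=max(cv2.findContours(m,0,cv2.CHAIN_APPROX_NONE)[0],key=len)[:,0]
    P=np.array([onplane(d,*p,z)[:2] for p in cs]);h=cv2.convexHull(P.astype(np.float32))[:,0]
    c0,_=cv2.minEnclosingCircle(h)
    f=least_squares(lambda q:np.hypot(*(P-q[:2]).T)-R+.001,c0,loss='soft_l1',f_scale=.002)
    return f.x,np.median(abs(f.fun)),o[0]['confidence']
E
python3 - <<'E'
from h import *
for c in('top','side'):
  for z in (.15,): print(c,platefit(c,'large_tier',z,.075))
s=save('side','s4')['frame'];t=save('top','t4')['frame']
a=cv2.resize(t[150:250,100:220],(480,400));b=cv2.resize(s[50:150,260:340],(320,400))
cv2.imwrite('pics/c4.png',np.hstack([a,b])[:,:,::-1])
E
```

```text
top (array([0.48555219, 0.42142653]), np.float64(0.007621374107819045), 0.7)
side (array([0.47991762, 0.40617617]), np.float64(0.003924036644087151), 0.74)
```

View pics/c4.png

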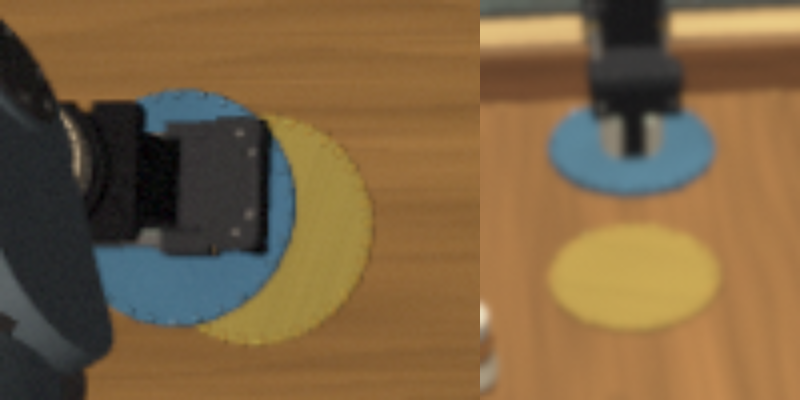

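The top crop shows the blue plate centred near (145.2, 201.7) px, held level. In the side crop it is centred near (297.8, 87.3), above the empty gold board.

```bash
python3 - <<'E'
from h import *
D={c:imaging.capture(c) for c in('top','side')}
print(tri(D['top'],(144.9,201.3),D['side'],(297.5,86.9)))
for z in(.13,.15,.17,.18):print(z,onplane(D['top'],144.9,201.3,z),onplane(D['side'],297.5,86.9,z))
# sizes for height check
print([np.hypot(*(onplane(D['top'],145.8,171.6,z)-onplane(D['top'],144.6,231.1,z))[:2]) for z in(.12,.15,.18)])
E
```

```text
(array([0.47928958, 0.4190661 , 0.14240756]), np.float64(0.0012402593519460028))
0.13 [0.47999606 0.42411149 0.13      ] [0.4810772  0.43872253 0.13      ]
0.15 [0.47785202 0.41592187 0.15      ] [0.47919947 0.40722432 0.15      ]
0.17 [0.47570798 0.40773225 0.17      ] [0.47732174 0.37572611 0.17      ]
0.18 [0.47463596 0.40363745 0.18      ] [0.47638288 0.359977   0.18      ]
[np.float64(0.1537115431034628), np.float64(0.14941392505951154), np.float64(0.14511630701556022)]
```

>>> play_rows(
  motion=[
    [[0, 0, 0.01, 0, 0, 0], [0, 0, 0.03, 0, 0, 0], [0, 0, 0.05, 0, 0, 0], [0, 0, 0.07, 0, 0, 0], [0, 0, 0.09, 0, 0, 0], [0, 0, 0.105, 0, 0, 0], [0, 0, 0.113, 0, 0, 0], [0, 0, 0.115, 0, 0, 0]],
  ],
)

```text
time_s: 11.87
position: [0.4765, 0.4167, 0.0241]
tcp_rot: [[-1.0, 0.0, -0.003], [0.0, 1.0, -0.002], [0.003, -0.002, -1.0]]
force: [-0.7, 0.5, -4.9]
opening: 0.636
grasp_force: 30.0
```

>>> play_rows(
  motion=[
    [[0, 0, 0.002, 0, 0, 0], [0, 0, 0.004, 0, 0, 0], [0, 0, 0.006, 0, 0, 0], [0, 0, 0.007, 0, 0, 0], [0, 0, 0.008, 0, 0, 0], [0, 0, 0.009, 0, 0, 0], [0, 0, 0.0095, 0, 0, 0], [0, 0, 0.01, 0, 0, 0]],
  ],
)

```text
time_s: 12.53
position: [0.4779, 0.4176, 0.0166]
tcp_rot: [[-1.0, 0.0, 0.0], [0.0, 1.0, 0.0], [-0.0, 0.0, -1.0]]
force: [-0.4, -0.4, -3.4]
opening: 0.637
grasp_force: 30.0
```

>>> play_rows(
  motion=[
    [[0, 0, 0.0005, 0, 0, 0], [0, 0, 0.001, 0, 0, 0], [0, 0, 0.001, 0, 0, 0]],
  ],
)

```text
time_s: 12.78
position: [0.4779, 0.4176, 0.0166]
tcp_rot: [[-1.0, 0.0, 0.0], [0.0, 1.0, 0.0], [-0.0, 0.0, -1.0]]
force: [-1.9, -0.9, 4.8]
opening: 0.639
grasp_force: 30.0
```

>>> play_rows(
  motion=[
    [[0, 0, 0.001, 0, 0, 0], [0, 0, 0, 0, 0, 0], [0, 0, 0, 0, 0, 0], [0, 0, 0, 0, 0, 0], [0, 0, 0, 0, 0, 0], [0, 0, 0, 0, 0, 0]],
  ],
  fingers=0.087,
)

```text
time_s: 13.28
position: [0.478, 0.4176, 0.0154]
tcp_rot: [[-1.0, 0.0, 0.0], [0.0, 1.0, 0.0], [-0.0, 0.0, -1.0]]
force: [-0.1, 0.1, 0.6]
opening: 0.968
grasp_force: 0.0
```

>>> play_rows(
  motion=[
    [[0, 0, -0.01, 0, 0, 0], [0, 0, -0.03, 0, 0, 0], [0, 0, -0.06, 0, 0, 0], [-0.01, -0.01, -0.09, 0, 0, 0], [-0.025, -0.03, -0.11, 0, 0, 0], [-0.045, -0.06, -0.12, 0, 0, 0], [-0.07, -0.09, -0.12, 0, 0, 0], [-0.095, -0.12, -0.12, 0, 0, 0]],
  ],
)

```text
time_s: 13.95
position: [0.5741, 0.297, 0.1379]
tcp_rot: [[-1.0, -0.001, 0.003], [-0.001, 1.0, 0.001], [-0.003, 0.001, -1.0]]
force: [0.6, 0.2, -0.4]
opening: 0.999
grasp_force: 0.0
```

>>> play_rows(
  motion=[
    [[-0.025, -0.03, 0, 0, 0, 0], [-0.05, -0.06, 0, 0, 0, 0], [-0.075, -0.09, 0, 0, 0, 0], [-0.092, -0.115, 0, 0, 0, 0], [-0.102, -0.129, 0, 0, 0, 0], [-0.106, -0.1345, 0, 0, 0, 0], [-0.106, -0.1345, 0.02, 0, 0, 0], [-0.106, -0.1345, 0.04, 0, 0, 0]],
  ],
)

```text
time_s: 14.62
position: [0.6796, 0.1638, 0.0969]
tcp_rot: [[-1.0, 0.001, 0.003], [0.001, 1.0, 0.001], [-0.003, 0.001, -1.0]]
force: [-0.5, -0.1, -0.7]
opening: 1.002
grasp_force: 0.0
```

```bash
python3 - <<'E'
from h import *
D={c:imaging.capture(c) for c in('top','side')}
for c in D: print(c,platefit(c,'large_tier',.025,.075),platefit(c,'gold_board',.005,.0835))
t=D['top']['frame'];s=D['side']['frame']
a=cv2.resize(t[175:240,130:200],(430,400),interpolation=cv2.INTER_CUBIC);b=cv2.resize(s[80:145,268:328],(370,400),interpolation=cv2.INTER_CUBIC)
cv2.imwrite('pics/c5.png',np.hstack([a,b])[:,:,::-1]); print(bot.read_state()['position'])
E
```

```text
top (array([0.40329567, 0.09398052]), np.float64(0.015778918334112005), 0.24) None
side (array([0.47837895, 0.41378335]), np.float64(0.0016999338396214833), 0.82) (array([0.47988903, 0.42222772]), np.float64(0.010332978605283372), 0.61)
[0.67936697 0.16338738 0.09671575]
```

View pics/c5.png

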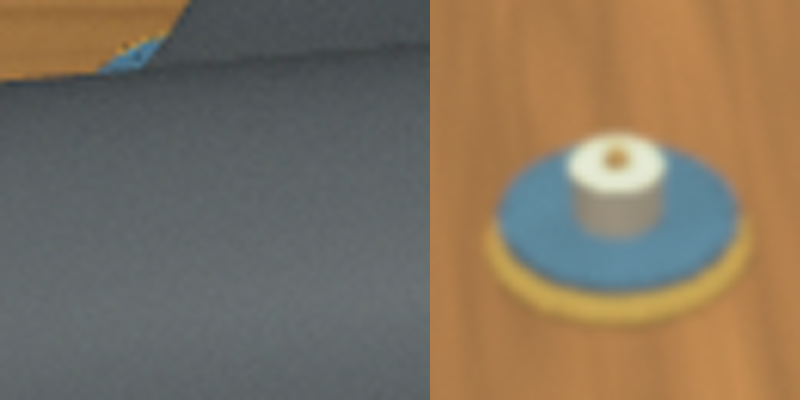

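The blue tier stands level on the gold board, with the plate and board centred on each other at about column 618 of the crop. Next is the medium tier.

>>> play_rows(
  motion=[
    [[0, 0, 0.01, 0, 0, 0], [0, 0, 0.025, 0, 0, 0], [0, 0, 0.04, 0, 0, 0], [0, 0, 0.055, 0, 0, 0], [0, 0, 0.068, 0, 0, 0], [0, 0, 0.078, 0, 0, 0], [0, 0, 0.084, 0, 0, 0], [0, 0, 0.085, 0, 0, 0]],
  ],
)

```text
time_s: 15.78
position: [0.6778, 0.1628, 0.0088]
tcp_rot: [[-1.0, 0.0, -0.003], [0.0, 1.0, -0.0], [0.003, -0.0, -1.0]]
force: [-0.6, 0.4, 0.6]
opening: 0.999
grasp_force: 0.0
```

>>> play_rows(
  motion=[
    [[0, 0, 0, 0, 0, 0], [0, 0, 0, 0, 0, 0], [0, 0, 0, 0, 0, 0], [0, 0, 0, 0, 0, 0], [0, 0, 0, 0, 0, 0], [0, 0, 0, 0, 0, 0], [0, 0, 0, 0, 0, 0], [0, 0, 0, 0, 0, 0]],
  ],
  fingers=0.045,
)

```text
time_s: 16.45
position: [0.6792, 0.1624, 0.0111]
tcp_rot: [[-1.0, -0.0, 0.001], [-0.0, 1.0, -0.001], [-0.001, -0.001, -1.0]]
force: [0.0, -2.7, 3.3]
opening: 0.637
grasp_force: 30.0
```

>>> play_rows(
  motion=[
    [[0, 0, -0.005, 0, 0, 0], [0, 0, -0.015, 0, 0, 0], [0, 0, -0.035, 0, 0, 0], [0, 0, -0.06, 0, 0, 0], [0, 0, -0.085, 0, 0, 0], [0, 0, -0.11, 0, 0, 0], [0.01, 0.0127, -0.125, 0, 0, 0], [0.03, 0.038, -0.13, 0, 0, 0]],
  ],
)

```text
time_s: 17.12
position: [0.6535, 0.1989, 0.1445]
tcp_rot: [[-1.0, 0.004, 0.01], [0.004, 1.0, 0.0], [-0.01, 0.0, -1.0]]
force: [0.6, 0.7, -4.4]
opening: 0.635
grasp_force: 30.0
```

>>> play_rows(
  motion=[
    [[0.025, 0.032, 0, 0, 0, 0], [0.05, 0.063, 0, 0, 0, 0], [0.075, 0.095, 0, 0, 0, 0], [0.1, 0.127, 0, 0, 0, 0], [0.125, 0.158, 0, 0, 0, 0], [0.145, 0.184, 0, 0, 0, 0], [0.16, 0.203, 0, 0, 0, 0], [0.168, 0.213, 0, 0, 0, 0]],
  ],
)

```text
time_s: 17.78
position: [0.4772, 0.4167, 0.1404]
tcp_rot: [[-1.0, -0.003, -0.003], [-0.003, 1.0, 0.001], [0.003, 0.001, -1.0]]
force: [-1.3, -0.4, -4.7]
opening: 0.633
grasp_force: 30.0
```

>>> play_rows(
  motion=[
    [[0.0028, 0.0035, 0, 0, 0, 0], [0.0028, 0.0035, 0, 0, 0, 0], [0.0028, 0.0035, 0, 0, 0, 0], [0.0028, 0.0035, 0, 0, 0, 0], [0.0028, 0.0035, 0, 0, 0, 0], [0.0028, 0.0035, 0, 0, 0, 0]],
  ],
)

```text
time_s: 18.28
position: [0.4791, 0.4164, 0.1404]
tcp_rot: [[-1.0, 0.002, 0.0], [0.002, 1.0, -0.0], [-0.0, -0.0, -1.0]]
force: [0.8, -0.1, -3.9]
opening: 0.637
grasp_force: 30.0
```

```bash
python3 - <<'E'
from h import *
D={c:imaging.capture(c) for c in('top','side')}
t=D['top']['frame'];s=D['side']['frame']
a=cv2.resize(t[165:230,110:180],(430,400),interpolation=cv2.INTER_CUBIC);b=cv2.resize(s[60:125,268:328],(370,400),interpolation=cv2.INTER_CUBIC)
cv2.imwrite('pics/c6.png',np.hstack([a,b])[:,:,::-1]); print(bot.read_state()['position'])
E
```

```text
[0.47874684 0.41673148 0.14039516]
```

View pics/c6.png

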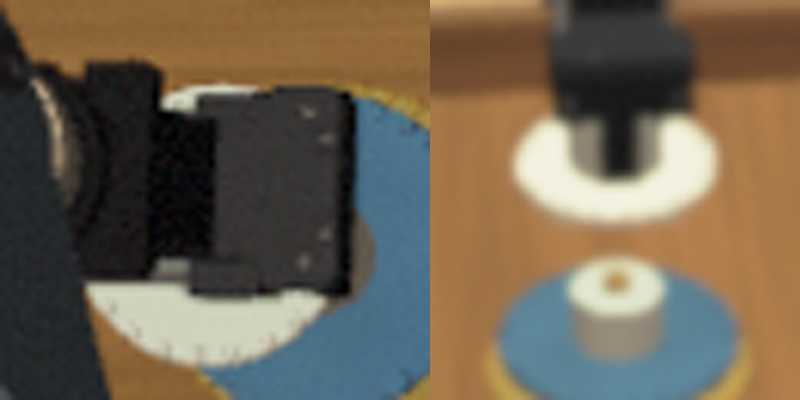

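The white plate is held level directly above the blue tier: crop column 615 against the spigot at 616.

>>> play_rows(
  motion=[
    [[0, 0, 0.005, 0, 0, 0], [0, 0, 0.015, 0, 0, 0], [0, 0, 0.028, 0, 0, 0], [0, 0, 0.04, 0, 0, 0], [0, 0, 0.047, 0, 0, 0], [0, 0, 0.05, 0, 0, 0], [0, 0, 0.05, 0, 0, 0], [0, 0, 0.05, 0, 0, 0]],
  ],
)

```text
time_s: 19.05
position: [0.4782, 0.4176, 0.0903]
tcp_rot: [[-1.0, 0.0, 0.0], [0.0, 1.0, 0.0], [-0.0, 0.0, -1.0]]
force: [0.5, -0.2, -4.2]
opening: 0.635
grasp_force: 30.0
```

>>> play_rows(
  motion=[
    [[0, 0, 0.002, 0, 0, 0], [0, 0, 0.004, 0, 0, 0], [0, 0, 0.006, 0, 0, 0], [0, 0, 0.008, 0, 0, 0], [0, 0, 0.01, 0, 0, 0], [0, 0, 0.012, 0, 0, 0], [0, 0, 0.014, 0, 0, 0], [0, 0, 0.015, 0, 0, 0]],
  ],
)

```text
time_s: 19.72
position: [0.4779, 0.4174, 0.0751]
tcp_rot: [[-1.0, 0.0, -0.0], [0.0, 1.0, -0.0], [0.0, -0.0, -1.0]]
force: [0.4, 0.2, -3.6]
opening: 0.636
grasp_force: 30.0
```

>>> play_rows(
  motion=[
    [[0, 0, 0.0005, 0, 0, 0], [0, 0, 0.001, 0, 0, 0], [0, 0, 0.0015, 0, 0, 0], [0, 0, 0.002, 0, 0, 0], [0, 0, 0.0025, 0, 0, 0], [0, 0, 0.0025, 0, 0, 0]],
  ],
)

```text
time_s: 20.22
position: [0.4781, 0.4175, 0.0729]
tcp_rot: [[-1.0, 0.0, 0.0], [0.0, 1.0, -0.0], [-0.0, -0.0, -1.0]]
force: [0.4, 0.1, -3.6]
opening: 0.639
grasp_force: 30.0
```

>>> play_rows(
  motion=[
    [[0, 0, 0.0005, 0, 0, 0], [0, 0, 0.001, 0, 0, 0], [0, 0, 0.0013, 0, 0, 0], [0, 0, 0.0013, 0, 0, 0]],
  ],
)

```text
time_s: 20.55
position: [0.4781, 0.4175, 0.0721]
tcp_rot: [[-1.0, 0.0, 0.0], [0.0, 1.0, 0.0], [-0.0, 0.0, -1.0]]
force: [-0.7, -1.2, 0.4]
opening: 0.637
grasp_force: 30.0
```

>>> play_rows(
  motion=[
    [[0, 0, 0.0005, 0, 0, 0], [0, 0, 0, 0, 0, 0], [0, 0, 0, 0, 0, 0], [0, 0, 0, 0, 0, 0], [0, 0, 0, 0, 0, 0], [0, 0, 0, 0, 0, 0]],
  ],
  fingers=0.087,
)

```text
time_s: 21.05
position: [0.4782, 0.4176, 0.0717]
tcp_rot: [[-1.0, 0.0, 0.0], [0.0, 1.0, 0.0], [-0.0, 0.0, -1.0]]
force: [-0.0, -0.1, -0.3]
opening: 0.968
grasp_force: 0.0
```

>>> play_rows(
  motion=[
    [[0, 0, -0.01, 0, 0, 0], [0, 0, -0.03, 0, 0, 0], [0, 0, -0.06, 0, 0, 0], [0, -0.01, -0.075, 0, 0, 0], [0.002, -0.035, -0.08, 0, 0, 0], [0.004, -0.07, -0.08, 0, 0, 0], [0.006, -0.105, -0.08, 0, 0, 0], [0.008, -0.14, -0.08, 0, 0, 0]],
  ],
)

```text
time_s: 21.72
position: [0.47, 0.2766, 0.1528]
tcp_rot: [[-1.0, -0.001, 0.002], [-0.001, 1.0, 0.0], [-0.002, 0.0, -1.0]]
force: [1.2, -0.2, 0.2]
opening: 1.001
grasp_force: 0.0
```

>>> play_rows(
  motion=[
    [[0.002, -0.038, 0, 0, 0, 0], [0.004, -0.076, 0, 0, 0, 0], [0.006, -0.114, 0, 0, 0, 0], [0.008, -0.152, 0, 0, 0, 0], [0.01, -0.19, 0, 0, 0, 0], [0.012, -0.228, 0, 0, 0, 0], [0.014, -0.266, 0, 0, 0, 0], [0.016, -0.304, 0, 0, 0, 0]],
  ],
)

```text
time_s: 22.38
position: [0.454, -0.0283, 0.1525]
tcp_rot: [[-1.0, 0.0, 0.002], [0.0, 1.0, -0.0], [-0.002, -0.0, -1.0]]
force: [0.5, -0.0, 0.4]
opening: 0.998
grasp_force: 0.0
```

```bash
python3 - <<'E'
from h import *
D={c:imaging.capture(c) for c in('top','side')}
for c in D: print(c,platefit(c,'medium_tier',.081,.058),platefit(c,'small_tier',.02,.044))
t=D['top']['frame'];s=D['side']['frame']
a=cv2.resize(t[165:240,125:205],(430,400),interpolation=cv2.INTER_CUBIC);b=cv2.resize(s[70:140,268:332],(370,400),interpolation=cv2.INTER_CUBIC)
cv2.imwrite('pics/c7.png',np.hstack([a,b])[:,:,::-1]); print(bot.read_state()['position'])
E
```

```text
top (array([0.47777025, 0.41845316]), np.float64(0.0012097124153698314), 0.69) (array([ 0.45480445, -0.11705582]), np.float64(0.003158020956170884), 0.72)
side None (array([ 0.45287758, -0.12508009]), np.float64(0.0030529120340991164), 0.86)
[ 0.45386813 -0.02515848  0.15172591]
```

View pics/c7.png

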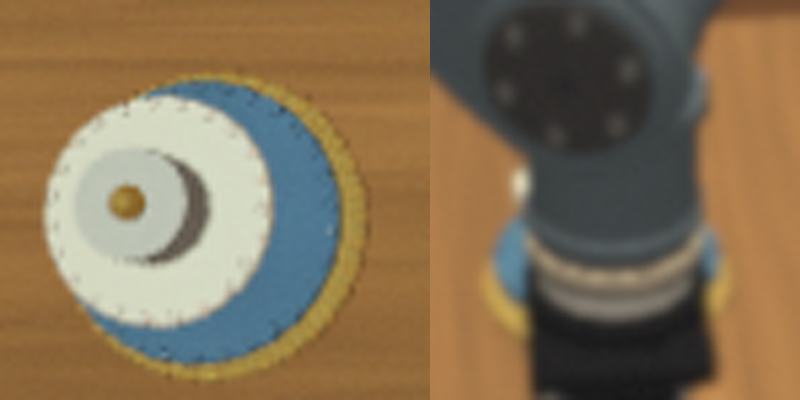

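The white tier is seated on the blue one, its plate measured at (0.478, 0.418) and level. Next is the small tier.

>>> play_rows(
  motion=[
    [[0.001, -0.025, 0, 0, 0, 0], [0.002, -0.05, 0.01, 0, 0, 0], [0.0027, -0.072, 0.02, 0, 0, 0], [0.0027, -0.086, 0.03, 0, 0, 0], [0.0027, -0.0925, 0.04, 0, 0, 0], [0.0027, -0.0938, 0.05, 0, 0, 0], [0.0027, -0.0938, 0.055, 0, 0, 0], [0.0027, -0.0938, 0.055, 0, 0, 0]],
  ],
)

```text
time_s: 23.55
position: [0.4503, -0.119, 0.0955]
tcp_rot: [[-1.0, -0.001, -0.003], [-0.001, 1.0, 0.002], [0.003, 0.002, -1.0]]
force: [0.4, 0.2, 0.2]
opening: 1.0
grasp_force: 0.0
```

>>> play_rows(
  motion=[
    [[0, 0, 0.01, 0, 0, 0], [0, 0, 0.025, 0, 0, 0], [0, 0, 0.04, 0, 0, 0], [0, 0, 0.055, 0, 0, 0], [0, 0, 0.068, 0, 0, 0], [0, 0, 0.078, 0, 0, 0], [0, 0, 0.084, 0, 0, 0], [0, 0, 0.0855, 0, 0, 0]],
  ],
)

```text
time_s: 24.22
position: [0.4511, -0.1194, 0.0106]
tcp_rot: [[-1.0, -0.001, -0.001], [-0.001, 1.0, 0.001], [0.001, 0.001, -1.0]]
force: [-0.4, -0.2, 1.0]
opening: 1.003
grasp_force: 0.0
```

>>> play_rows(
  motion=[
    [[0, 0, 0, 0, 0, 0], [0, 0, 0, 0, 0, 0], [0, 0, 0, 0, 0, 0], [0, 0, 0, 0, 0, 0], [0, 0, 0, 0, 0, 0], [0, 0, 0, 0, 0, 0], [0, 0, 0, 0, 0, 0], [0, 0, 0, 0, 0, 0]],
  ],
  fingers=0.045,
)

```text
time_s: 24.88
position: [0.4517, -0.1207, 0.0116]
tcp_rot: [[-1.0, 0.0, 0.001], [0.0, 1.0, -0.001], [-0.001, -0.001, -1.0]]
force: [-1.1, 0.4, 5.4]
opening: 0.637
grasp_force: 30.0
```

>>> play_rows(
  motion=[
    [[0, 0, -0.005, 0, 0, 0], [0, 0, -0.015, 0, 0, 0], [0, 0, -0.035, 0, 0, 0], [0, 0, -0.06, 0, 0, 0], [0, 0, -0.085, 0, 0, 0], [0, 0.005, -0.11, 0, 0, 0], [0, 0.02, -0.135, 0, 0, 0], [-0.001, 0.04, -0.155, 0, 0, 0]],
  ],
)

```text
time_s: 25.55
position: [0.4523, -0.0807, 0.1684]
tcp_rot: [[-1.0, 0.002, 0.001], [0.002, 1.0, -0.001], [-0.001, -0.001, -1.0]]
force: [-0.4, 0.4, -2.6]
opening: 0.636
grasp_force: 30.0
```

>>> play_rows(
  motion=[
    [[-0.002, 0.03, -0.015, 0, 0, 0], [-0.004, 0.065, -0.024, 0, 0, 0], [-0.006, 0.1, -0.024, 0, 0, 0], [-0.008, 0.135, -0.024, 0, 0, 0], [-0.01, 0.17, -0.024, 0, 0, 0], [-0.011, 0.205, -0.024, 0, 0, 0], [-0.012, 0.24, -0.024, 0, 0, 0], [-0.014, 0.275, -0.024, 0, 0, 0]],
  ],
)

```text
time_s: 26.22
position: [0.4647, 0.1964, 0.1905]
tcp_rot: [[-1.0, 0.0, -0.002], [0.0, 1.0, -0.0], [0.002, -0.0, -1.0]]
force: [0.9, -0.3, -2.5]
opening: 0.637
grasp_force: 30.0
```

>>> play_rows(
  motion=[
    [[-0.002, 0.035, 0, 0, 0, 0], [-0.004, 0.07, 0, 0, 0, 0], [-0.006, 0.105, 0, 0, 0, 0], [-0.008, 0.14, 0, 0, 0, 0], [-0.01, 0.17, 0, 0, 0, 0], [-0.011, 0.195, 0, 0, 0, 0], [-0.0117, 0.212, 0, 0, 0, 0], [-0.0117, 0.222, 0, 0, 0, 0]],
  ],
)

```text
time_s: 26.88
position: [0.4769, 0.4187, 0.1901]
tcp_rot: [[-1.0, -0.002, -0.001], [-0.002, 1.0, 0.0], [0.001, 0.0, -1.0]]
force: [1.1, -0.2, -2.0]
opening: 0.638
grasp_force: 30.0
```

>>> play_rows(
  motion=[
    [[0, 0.001, 0, 0, 0, 0], [0, 0.001, 0, 0, 0, 0], [0, 0.001, 0, 0, 0, 0], [0, 0.001, 0, 0, 0, 0], [0, 0.001, 0, 0, 0, 0], [0, 0.001, 0, 0, 0, 0], [0, 0.001, 0, 0, 0, 0], [0, 0.001, 0, 0, 0, 0]],
  ],
)

```text
time_s: 27.55
position: [0.4782, 0.4173, 0.1902]
tcp_rot: [[-1.0, 0.001, -0.0], [0.001, 1.0, -0.0], [0.0, -0.0, -1.0]]
force: [0.6, 0.3, -2.1]
opening: 0.639
grasp_force: 30.0
```

```bash
python3 - <<'E'
from h import *
D={c:imaging.capture(c) for c in('top','side')}
t=D['top']['frame'];s=D['side']['frame']
a=cv2.resize(t[155:225,95:175],(430,400),interpolation=cv2.INTER_CUBIC);b=cv2.resize(s[35:125,260:336],(340,400),interpolation=cv2.INTER_CUBIC)
cv2.imwrite('pics/c8.png',np.hstack([a,b])[:,:,::-1]); print(bot.read_state()['position'])
print(proj(D['side'],[.478,.4175,.123]),proj(D['side'],[.478,.4175,.198]),proj(D['top'],[.478,.4175,.198]))
E
```

```text
[0.47814152 0.41754372 0.19017805]
[297.12162584  91.86763346] [296.63708304  73.21821624] [136.33548772 199.15108032]
```

View pics/c8.png

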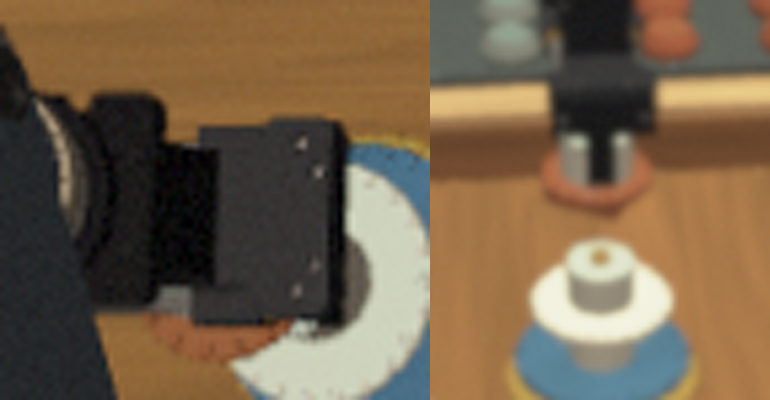

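The terracotta plate (crop column 597) is level and within about 1 mm of the spigot (600) once parallax is allowed for. Lowering it now.

>>> play_rows(
  motion=[
    [[0, 0, 0.005, 0, 0, 0], [0, 0, 0.015, 0, 0, 0], [0, 0, 0.028, 0, 0, 0], [0, 0, 0.038, 0, 0, 0], [0, 0, 0.043, 0, 0, 0], [0, 0, 0.045, 0, 0, 0], [0, 0, 0.045, 0, 0, 0], [0, 0, 0.045, 0, 0, 0]],
  ],
)

```text
time_s: 28.32
position: [0.4783, 0.4179, 0.1452]
tcp_rot: [[-1.0, 0.0, 0.0], [0.0, 1.0, 0.0], [-0.0, 0.0, -1.0]]
force: [0.5, -0.6, -2.0]
opening: 0.637
grasp_force: 30.0
```

>>> play_rows(
  motion=[
    [[0, 0, 0.002, 0, 0, 0], [0, 0, 0.004, 0, 0, 0], [0, 0, 0.006, 0, 0, 0], [0, 0, 0.008, 0, 0, 0], [0, 0, 0.01, 0, 0, 0], [0, 0, 0.012, 0, 0, 0], [0, 0, 0.014, 0, 0, 0], [0, 0, 0.014, 0, 0, 0]],
  ],
)

```text
time_s: 28.98
position: [0.4778, 0.4175, 0.1306]
tcp_rot: [[-1.0, 0.0, -0.001], [0.0, 1.0, -0.001], [0.001, -0.001, -1.0]]
force: [0.7, -0.1, -1.9]
opening: 0.642
grasp_force: 30.0
```

>>> play_rows(
  motion=[
    [[0, 0, 0.0005, 0, 0, 0], [0, 0, 0.001, 0, 0, 0], [0, 0, 0.0015, 0, 0, 0], [0, 0, 0.002, 0, 0, 0], [0, 0, 0.0025, 0, 0, 0], [0, 0, 0.0025, 0, 0, 0]],
  ],
)

```text
time_s: 29.48
position: [0.4781, 0.4178, 0.1287]
tcp_rot: [[-1.0, 0.0, 0.0], [0.0, 1.0, 0.0], [-0.0, 0.0, -1.0]]
force: [0.2, 0.7, -2.6]
opening: 0.634
grasp_force: 30.0
```

>>> play_rows(
  motion=[
    [[0, 0, 0.0004, 0, 0, 0], [0, 0, 0.0008, 0, 0, 0], [0, 0, 0.0012, 0, 0, 0], [0, 0, 0.0012, 0, 0, 0]],
  ],
)

```text
time_s: 29.82
position: [0.4782, 0.4178, 0.1286]
tcp_rot: [[-1.0, 0.0, 0.001], [0.0, 1.0, 0.0], [-0.001, 0.0, -1.0]]
force: [-1.8, -0.7, 5.3]
opening: 0.634
grasp_force: 30.0
```

>>> play_rows(
  motion=[
    [[0, 0, 0, 0, 0, 0], [0, 0, -0.0008, 0, 0, 0], [0, 0, -0.0008, 0, 0, 0], [0, 0, -0.0008, 0, 0, 0], [0, 0, -0.0008, 0, 0, 0], [0, 0, -0.0008, 0, 0, 0]],
  ],
  fingers=0.087,
)

```text
time_s: 30.32
position: [0.478, 0.4177, 0.128]
tcp_rot: [[-1.0, 0.0, -0.0], [0.0, 1.0, -0.0], [0.0, -0.0, -1.0]]
force: [0.5, -0.1, 0.2]
opening: 0.965
grasp_force: 0.0
```

>>> play_rows(
  motion=[
    [[0, 0, -0.01, 0, 0, 0], [0, 0, -0.03, 0, 0, 0], [0, 0, -0.05, 0, 0, 0], [0, 0, -0.07, 0, 0, 0], [0.003, -0.02, -0.08, 0, 0, 0], [0.01, -0.055, -0.08, 0, 0, 0], [0.016, -0.09, -0.08, 0, 0, 0], [0.022, -0.125, -0.08, 0, 0, 0]],
  ],
)

```text
time_s: 30.98
position: [0.4558, 0.2919, 0.2093]
tcp_rot: [[-1.0, -0.001, 0.002], [-0.001, 1.0, 0.0], [-0.002, 0.0, -1.0]]
force: [0.3, -0.3, -0.2]
opening: 1.004
grasp_force: 0.0
```

>>> play_rows(
  motion=[
    [[0.006, -0.035, 0.01, 0, 0, 0], [0.012, -0.07, 0.025, 0, 0, 0], [0.017, -0.1, 0.045, 0, 0, 0], [0.021, -0.124, 0.065, 0, 0, 0], [0.0221, -0.136, 0.085, 0, 0, 0], [0.0221, -0.1395, 0.1, 0, 0, 0], [0.0221, -0.1395, 0.11, 0, 0, 0], [0.0221, -0.1395, 0.11, 0, 0, 0]],
  ],
)

```text
time_s: 31.65
position: [0.4331, 0.1525, 0.0972]
tcp_rot: [[-1.0, 0.002, -0.003], [0.002, 1.0, -0.0], [0.003, -0.0, -1.0]]
force: [0.4, 0.1, -0.2]
opening: 1.002
grasp_force: 0.0
```

```bash
python3 - <<'E'
from h import *
D={c:imaging.capture(c) for c in('top','side')}
print(platefit('top','small_tier',.137,.044),platefit('side','small_tier',.137,.044))
t=D['top']['frame'];s=D['side']['frame']
a=cv2.resize(t[165:240,115:205],(440,367),interpolation=cv2.INTER_CUBIC);b=cv2.resize(s[60:145,262:338],(328,367),interpolation=cv2.INTER_CUBIC)
cv2.imwrite('pics/c9.png',np.hstack([a,b])[:,:,::-1]); print(bot.read_state()['position'])
E
```

```text
(array([0.47769989, 0.41748262]), np.float64(0.0013946862578065366), 0.67) None
[0.43465443 0.15359842 0.09916504]
```

View pics/c9.png

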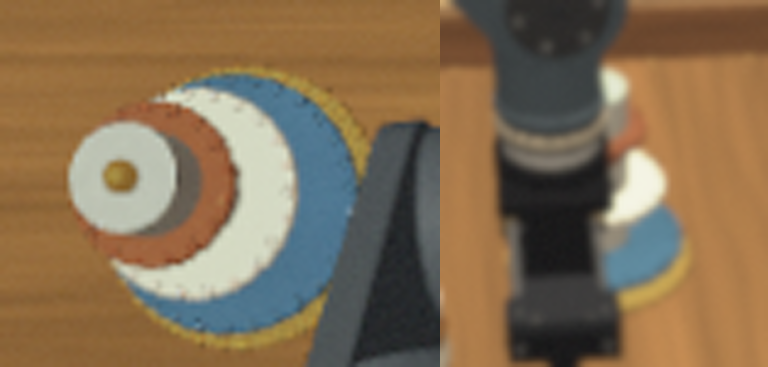

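All three tiers are seated concentrically, with the small plate measured at (0.478, 0.4175). Next is the finial.

>>> play_rows(
  motion=[
    [[0, 0, 0.01, 0, 0, 0], [0, 0, 0.025, 0, 0, 0], [0, 0, 0.04, 0, 0, 0], [0, 0, 0.056, 0, 0, 0], [0, 0, 0.07, 0, 0, 0], [0, 0, 0.081, 0, 0, 0], [0, 0, 0.087, 0, 0, 0], [0, 0, 0.088, 0, 0, 0]],
  ],
  fingers=0.06,
)

```text
time_s: 32.62
position: [0.4337, 0.1534, 0.0097]
tcp_rot: [[-1.0, -0.0, -0.001], [-0.0, 1.0, -0.0], [0.001, -0.0, -1.0]]
force: [0.0, -0.0, 0.2]
opening: 0.691
grasp_force: 0.0
```

>>> play_rows(
  motion=[
    [[0, 0, 0, 0, 0, 0], [0, 0, 0, 0, 0, 0], [0, 0, 0, 0, 0, 0], [0, 0, 0, 0, 0, 0], [0, 0, 0, 0, 0, 0], [0, 0, 0, 0, 0, 0], [0, 0, 0, 0, 0, 0], [0, 0, 0, 0, 0, 0]],
  ],
  fingers=0.02,
)

```text
time_s: 33.28
position: [0.4342, 0.1532, 0.0107]
tcp_rot: [[-1.0, 0.0, 0.001], [0.0, 1.0, 0.0], [-0.001, 0.0, -1.0]]
force: [-1.3, -0.4, 6.2]
opening: 0.363
grasp_force: 30.0
```

>>> play_rows(
  motion=[
    [[0, 0, -0.005, 0, 0, 0], [0, 0, -0.015, 0, 0, 0], [0, 0, -0.035, 0, 0, 0], [0, 0, -0.065, 0, 0, 0], [0, 0, -0.1, 0, 0, 0], [0, 0, -0.135, 0, 0, 0], [0, 0, -0.165, 0, 0, 0], [0, 0, -0.19, 0, 0, 0]],
  ],
)

```text
time_s: 33.95
position: [0.4337, 0.1533, 0.2025]
tcp_rot: [[-1.0, 0.0, 0.001], [0.0, 1.0, 0.0], [-0.001, 0.0, -1.0]]
force: [-0.3, 0.5, -1.4]
opening: 0.361
grasp_force: 30.0
```

>>> play_rows(
  motion=[
    [[-0.002, 0.01, -0.015, 0, 0, 0], [-0.006, 0.035, -0.025, 0, 0, 0], [-0.012, 0.07, -0.025, 0, 0, 0], [-0.018, 0.105, -0.025, 0, 0, 0], [-0.024, 0.14, -0.025, 0, 0, 0], [-0.03, 0.175, -0.025, 0, 0, 0], [-0.035, 0.21, -0.025, 0, 0, 0], [-0.039, 0.235, -0.025, 0, 0, 0]],
  ],
)

```text
time_s: 34.62
position: [0.4723, 0.3909, 0.2247]
tcp_rot: [[-1.0, -0.001, -0.001], [-0.001, 1.0, 0.001], [0.001, 0.001, -1.0]]
force: [0.1, 0.5, -1.1]
opening: 0.361
grasp_force: 30.0
```

>>> play_rows(
  motion=[
    [[-0.003, 0.016, 0, 0, 0, 0], [-0.0045, 0.025, 0, 0, 0, 0], [-0.005, 0.0293, 0, 0, 0, 0], [-0.005, 0.0293, 0, 0, 0, 0], [-0.005, 0.0293, 0, 0, 0, 0], [-0.005, 0.0293, 0, 0, 0, 0], [-0.005, 0.0293, 0, 0, 0, 0]],
  ],
)

```text
time_s: 35.2
position: [0.4779, 0.4163, 0.2253]
tcp_rot: [[-1.0, 0.001, -0.0], [0.001, 1.0, -0.001], [0.0, -0.001, -1.0]]
force: [-0.6, 0.0, -1.6]
opening: 0.361
grasp_force: 30.0
```

```bash
python3 - <<'E'
from h import *
D={c:imaging.capture(c) for c in('top','side')}
t=D['top']['frame'];s=D['side']['frame']
a=cv2.resize(t[155:225,90:170],(430,400),interpolation=cv2.INTER_CUBIC);b=cv2.resize(s[35:125,260:336],(340,400),interpolation=cv2.INTER_CUBIC)
cv2.imwrite('pics/c10.png',np.hstack([a,b])[:,:,::-1]); print(bot.read_state()['position'])
print(proj(D['side'],[.478,.4175,.179]),proj(D['side'],[.478,.4175,.215]))
E
```

```text
[0.47807386 0.41667891 0.22546398]
[296.76286475  78.08643282] [296.52275157  68.77618864]
```

View pics/c10.png

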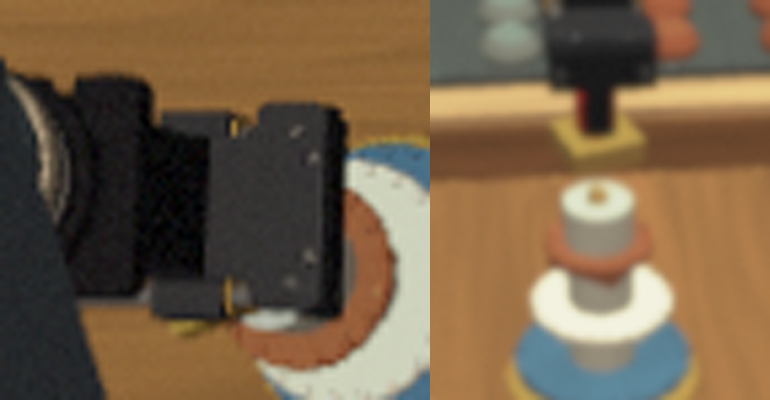

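The finial collar (crop column 598) is centred over the top spigot (598) and level. Lowering it now.

>>> play_rows(
  motion=[
    [[0, 0, 0.005, 0, 0, 0], [0, 0, 0.013, 0, 0, 0], [0, 0, 0.02, 0, 0, 0], [0, 0, 0.024, 0, 0, 0], [0, 0, 0.026, 0, 0, 0], [0, 0, 0.026, 0, 0, 0], [0, 0, 0.026, 0, 0, 0], [0, 0, 0.026, 0, 0, 0]],
  ],
)

```text
time_s: 35.97
position: [0.4782, 0.4177, 0.1995]
tcp_rot: [[-1.0, 0.0, 0.001], [0.0, 1.0, 0.0], [-0.001, 0.0, -1.0]]
force: [-0.2, 0.5, -1.3]
opening: 0.364
grasp_force: 30.0
```

>>> play_rows(
  motion=[
    [[0, 0, 0.002, 0, 0, 0], [0, 0, 0.004, 0, 0, 0], [0, 0, 0.006, 0, 0, 0], [0, 0, 0.008, 0, 0, 0], [0, 0, 0.01, 0, 0, 0], [0, 0, 0.012, 0, 0, 0], [0, 0, 0.0125, 0, 0, 0], [0, 0, 0.0125, 0, 0, 0]],
  ],
)

```text
time_s: 36.63
position: [0.4778, 0.4174, 0.1864]
tcp_rot: [[-1.0, 0.0, -0.0], [0.0, 1.0, -0.0], [0.0, -0.0, -1.0]]
force: [0.6, 0.3, -2.3]
opening: 0.361
grasp_force: 30.0
```

>>> play_rows(
  motion=[
    [[0, 0, 0.0005, 0, 0, 0], [0, 0, 0.001, 0, 0, 0], [0, 0, 0.0015, 0, 0, 0], [0, 0, 0.002, 0, 0, 0], [0, 0, 0.002, 0, 0, 0]],
  ],
)

```text
time_s: 37.05
position: [0.4779, 0.4175, 0.1847]
tcp_rot: [[-1.0, 0.0, -0.0], [0.0, 1.0, -0.0], [0.0, -0.0, -1.0]]
force: [0.5, -0.2, -0.6]
opening: 0.36
grasp_force: 30.0
```

>>> play_rows(
  motion=[
    [[0, 0, 0.0004, 0, 0, 0], [0, 0, 0.0008, 0, 0, 0], [0, 0, 0.0012, 0, 0, 0], [0, 0, 0.0012, 0, 0, 0]],
  ],
)

```text
time_s: 37.38
position: [0.478, 0.4175, 0.1838]
tcp_rot: [[-1.0, 0.0, 0.0], [0.0, 1.0, 0.0], [-0.0, 0.0, -1.0]]
force: [-0.5, 0.3, -0.3]
opening: 0.361
grasp_force: 30.0
```

>>> play_rows(
  motion=[
    [[0, 0, 0.0004, 0, 0, 0], [0, 0, 0.0008, 0, 0, 0], [0, 0, 0.0008, 0, 0, 0]],
  ],
)

```text
time_s: 37.63
position: [0.4782, 0.4176, 0.1837]
tcp_rot: [[-1.0, 0.0, 0.001], [0.0, 1.0, 0.0], [-0.001, 0.0, -1.0]]
force: [-1.5, -1.3, 5.1]
opening: 0.365
grasp_force: 30.0
```

Contact came at 0.1837, as expected. Releasing, rising clear and checking.

>>> play_rows(
  motion=[
    [[0, 0, 0, 0, 0, 0], [0, 0, -0.0008, 0, 0, 0], [0, 0, -0.0008, 0, 0, 0], [0, 0, -0.0008, 0, 0, 0], [0, 0, -0.0008, 0, 0, 0], [0, 0, -0.0008, 0, 0, 0]],
  ],
  fingers=0.07,
)

```text
time_s: 38.13
position: [0.4779, 0.4175, 0.1832]
tcp_rot: [[-1.0, 0.0, -0.0], [0.0, 1.0, -0.0], [0.0, -0.0, -1.0]]
force: [-0.2, 0.2, -0.4]
opening: 0.728
grasp_force: 0.0
```

>>> play_rows(
  motion=[
    [[0, 0, -0.01, 0, 0, 0], [0, 0, -0.03, 0, 0, 0], [0, 0, -0.05, 0, 0, 0], [0, 0, -0.07, 0, 0, 0], [0.003, -0.02, -0.08, 0, 0, 0], [0.01, -0.055, -0.08, 0, 0, 0], [0.016, -0.09, -0.08, 0, 0, 0], [0.022, -0.125, -0.08, 0, 0, 0]],
  ],
)

```text
time_s: 38.8
position: [0.4557, 0.2916, 0.2646]
tcp_rot: [[-1.0, -0.001, 0.002], [-0.001, 1.0, 0.0], [-0.002, 0.0, -1.0]]
force: [0.2, -0.6, 0.6]
opening: 0.806
grasp_force: 0.0
```

>>> play_rows(
  motion=[
    [[0, -0.035, 0, 0, 0, 0], [0, -0.07, 0, 0, 0, 0], [0, -0.105, 0, 0, 0, 0], [0, -0.14, 0, 0, 0, 0], [0, -0.175, 0, 0, 0, 0], [0, -0.21, 0, 0, 0, 0], [0, -0.24, 0, 0, 0, 0], [0, -0.25, 0, 0, 0, 0]],
  ],
)

```text
time_s: 39.47
position: [0.4563, 0.0391, 0.2645]
tcp_rot: [[-1.0, 0.004, 0.002], [0.004, 1.0, -0.002], [-0.002, -0.002, -1.0]]
force: [-0.3, -0.1, 0.1]
opening: 0.803
grasp_force: 0.0
```

```bash
python3 - <<'E'
from h import *
D={c:imaging.capture(c) for c in('top','side')}
t=D['top']['frame'];s=D['side']['frame']
a=cv2.resize(t[165:240,105:205],(450,338),interpolation=cv2.INTER_CUBIC);b=cv2.resize(s[55:145,262:338],(285,338),interpolation=cv2.INTER_CUBIC)
cv2.imwrite('pics/c11.png',np.hstack([a,b])[:,:,::-1]); print(bot.read_state()['position'])
for n in('cupcake','jam_jar','cream_pot'):
  for c in D: print(n,c,[np.round(x['at'],3).tolist() for x in finder.recognise(c,n)][:2])
E
```

```text
[0.45634416 0.04111666 0.26424856]
cupcake top []
cupcake side [[0.456, 0.362, 0.002]]
jam_jar top [[0.323, 0.281, 0.075], [0.469, 0.393, 0.137]]
jam_jar side [[0.324, 0.264, 0.048]]
cream_pot top [[0.313, -0.306, 0.037]]
cream_pot side [[0.309, -0.289, 0.036]]
```

View pics/c11.png

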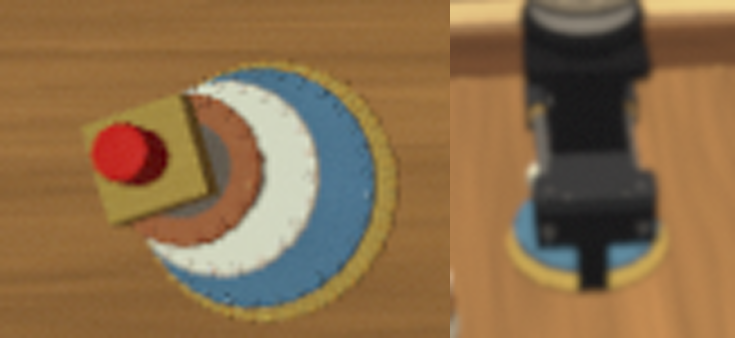

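The top view shows the finial and all the tiers stacked concentrically and level. The jam jar and cream pot haven't moved, and every motion passed well above the cupcake. Handing in.

```bash
python3 -c "
from rig import bot
print(bot.hand_in())"
```

```text
the job is handed in; nothing more can be done
None
```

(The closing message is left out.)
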